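# Lock the spare lamp into the limiter's bayonet socket

### The job

Fit the spare flat-sided lamp from the plywood rack into the free socket of the series-lamp limiter: let its lugs drop into the slots, push it in gently against the spring, turn it clockwise (seen from above) to the stop, and let it rise into its notches so that it stays locked when you let go. Never force it, and leave everything else on the bench where it is.

Things in the scene. Friction and masses are not known exactly. Their poses are not given: they have to be found in the camera images.
- lamp: Spare lamp, loose, 0.13 kg, standing cap-down in one of the rack's two holes, flange on the rack's top. Origin: centre of the cap's underside (the foot), z up its axis. From the foot: brass cap 26 mm diameter to 30 mm up (lowest 4 mm bevelled), flange 46 mm diameter to 36, white block body to 76, clear dome to 89 mm. Same after half a turn.
- lamp_body (a point): Centre of the lamp's white block body, on the axis 56 mm above the foot. The body is 36 mm between its two flat sides, which face the lamp's +y and -y (pinch these), 40 mm along x (42.5 over the fins) and 40 mm high.
- lamp_lugs (a point): On the lamp's axis at the middle height of its two steel lugs, 12.5 mm above the foot. The lugs stick out of the cap along the lamp's +x and -x to a radius of 17.5 mm; each is 5 mm wide and 5 mm high.
- rack: Plywood block fixed on the bench, 90 (x) x 250 (y) x 45 mm high, with two square 40 mm holes 38 mm deep at y = +60 and -60 mm; one holds the spare lamp, the other the globe lamp. Origin: centre of its underside.
- limiter: The series-lamp limiter: grey steel box fixed on the bench, 150 (x) x 310 (y) x 80 mm high, with two black sockets on its lid at y = +65 and -65 mm from its middle. One socket is free, the other has a lamp like the spare one already locked in, its dome 186 mm above the bench. Origin: centre of its underside.
- socket: The free socket: black round housing 45 mm diameter (foot flange 58), fixed, standing 36 mm above the box lid. Origin: centre of its underside on the lid, z up. In it is a steel sleeve, bore 27.6 mm, with two open slots in its rim, opposite each other, 7 mm wide. Clamped in by hand, the sleeve sits 0.15 to 0.95 rad anticlockwise (from above) of the socket's frame: the line through the slots is the socket's x axis turned so.
- mouth (a point): Centre of the free socket's rim, on its axis, 36 mm above the box lid, 116 mm above the bench; axes as the socket's. The cap enters the bore 10 mm before the lugs meet the rim. If the lugs are not over the slots they sit on the rim; pressed with a few newtons and turned, they drop into the slots.
- unlocked (a point): On the socket's axis 15 mm below the rim: here the foot meets a spring plunger (4 N, then 0.5 N more per mm). Let go here, the lamp stays up, unlocked. The lugs are then just within the slots.
- locked (a point): On the socket's axis 19 mm below the rim: the foot is here when locked. To lock: foot deeper than 22 mm (lugs below the lip; their floor is at 24.5 mm, about 9 N of spring), turn clockwise from above 0.62 rad from the slots (a hard stop follows about 0.06 rad further), then ease off: the spring lifts the lugs 3 mm into the notches.
- globe: Bystander: white globe lamp, 51 mm diameter, in the rack's other hole; its foot is the origin, its top stands 91 mm above it.
- screwdriver: Bystander: screwdriver lying on the bench, 170 mm long.
- spool: Bystander: grey reel, 56 mm diameter, 45 mm high, standing; origin under its centre.
- meter: Bystander: yellow hand-held meter lying flat, 75 x 150 x 41 mm; origin under its centre.
- flux_jar: Bystander: small jar, 44 mm diameter, 55 mm high; origin under its centre.
- board: Bystander: green circuit board lying flat, 100 x 140 mm, up to 24 mm high; origin under its centre.
- screw_tray: Bystander: divided metal tray, 90 x 120 x 25 mm; origin under its centre.
Things that resemble listed ones, but are neither listed nor needed, are in the scene too. What is shaped like the lamp but blue or green is not meant.

How it is judged:
By the outcome, as a careful person would: the job done as asked, in the order asked, and still so for the second after the job is handed in, with the robot touching nothing.
It also fails if it takes over 72 s, if anything falls off the work surface, if the arm or the gripper's body presses on something with over 40 N, if the wrist force passes 120 N, or if a joint passes its speed limit or range.

### The arm

A 7-joint arm with a two-finger parallel gripper is mounted at the origin on the work surface. World frame = base frame: x ahead of the robot, y to its left, z up, the work surface at z = 0. Lengths are in m, angles in rad, forces in N, time in s.
With the tool pointing down it reaches from about 0.4 to 0.85 m from the base axis. Payload 10.4 kg.
Tool frame: the origin (TCP) lies at the centre of the arm's flange, where the gripper is bolted on; the fingertips stand 182 mm ahead of it and the grasp point (between the pads) lies 164 mm ahead of it; z points along the fingers, y is the line along which they close (so a half turn about z gives the same grasp; the last joint's range is limited). The gripper opens to 87 mm and grips with 3 to 60 N. Pads are 19 mm wide; open, the fingers measure 117 mm over their backs; the gripper's body (75 mm by 190 mm) begins 51 mm behind the grasp point.
Start: joints at [1.272, 0.332, -0.065, 1.46, 0.022, 1.35, -0.088], TCP at [0.17, -0.601, 0.405] pointing down, gripper open.
Joint ranges: [-2.6, 2.6], [-0.5, 2.12], [-1.47, 1.34], [0.16, 2.42], [-1.27, 4.41], [0.06, 2.06], [-2.6, 2.6]. Speed limits (rad/s): [2.22, 2.22, 2.79, 2.79, 3.14, 3.14, 3.14].

### API

Orientations are given as a unit quaternion [x, y, z, w].
In Python, from bench import r, eyes, job gives the robot as it stands. The module is installed in compiled form; this text tells all that it offers.
- The arm moves only by the shell command python3 -m inch 'ROWS' [OPENING] [FORCE]. ROWS is JSON, a list of rows, each a list of 6 numbers: the shift along the tool's x, y, z normalised to -1 to 1, where 1 is 4 cm, then the turn, a rotation vector about the tool's x, y, z normalised to -1 to 1, where 1 is 0.12 rad. In form: [[x, y, z, wx, wy, wz], ...]. A call has exactly 5 rows; each row shifts and turns the commanded pose from where the row before left it, along the tool's axes as they then stand; what a row does not reach is not made up. A row lasts 1/12 s, in which the tool goes at most 41.7 mm and 7.16 degrees, less where a joint would pass 70% of its speed; a pose out of reach is approached as far as the arm can. A call with a number of a shift or a turn outside -1 to 1 is refused whole. A call with a gripper value outside its range is refused whole. OPENING is the gripper command: -1 is shut, 1 is fully open, values between are in proportion, set as the call begins (- or left out, the last holds). The fingers move at their own pace and stop on an object; FORCE is the grip in N (left out, the last holds). Time passes only in rows, so rows that do not move let the fingers close, or fill a call up. It gives the time, the measured TCP pose, the force, the opening and the grip force at its end, in the units of the state.
- r.read_state(): the state, without advancing time (a new reading comes with each control period).
- eyes.camera(name): name is "scene" or "top" or "wrist"; returns a dict with "pixels" (400x640x3 uint8, red, green, blue), "fx", "fy", "cx", "cy" (pixels), "extrinsics" (4x4, takes a point from camera to world coordinates). Camera axes: x right, y down, z forward; pixel columns grow to the right and rows downward; lengths in m; the calibration is good to about 2 mm. A picture is of the moment at which its call begins. There is no depth.
- job.close_job(): hands the job in; it is judged then, once.
The state is a dict: "time": time; "joint_positions": joint angles; "joint_vel": joint speeds; "joint_torque": joint torques, N m; "ee_pos": TCP position; "eef_rot": TCP orientation; "ft_force": force on the tool from outside, world axes, zero at the start; "torque": the same for the moment, N m; "width": finger opening in m; "grip_force": force on a finger pad.
Only numpy, scipy, OpenCV 4.12 (cv2) and the standard library are available. Lean on these libraries where they do the work, as an engineer would, in place of code of your own. Each camera call takes 0.05 s, during which the arm holds its last target. There are 200 camera calls.

## Working session

There is one attempt and no reset: what is moved stays moved. The work goes in short steps, Python scripts to look and compute and a shell command to move; the robot and the scene stay as the last step left them, time stands still between calls to the robot, and variables do not carry over. Pictures are saved under pics/ and viewed, at most 10 in all, crops included, and the job is handed in when it is done.

```bash
mkdir -p pics
cat > h.py <<'E'
import numpy as np, cv2
from bench import r, eyes, job
from scipy.spatial.transform import Rotation as R
def snap(n,f):
    c=eyes.camera(n); cv2.imwrite(f'pics/{f}.png',c['pixels'][:,:,::-1]); np.savez(f'pics/{f}.npz',**c); return c
def ray(c,u,v):
    E=np.array(c['extrinsics']); d=E[:3,:3]@np.array([(u-c['cx'])/c['fx'],(v-c['cy'])/c['fy'],1]); return E[:3,3],d
def onz(c,u,v,z):
    o,d=ray(c,u,v); return o+d*(z-o[2])/d[2]
def proj(c,p):
    E=np.array(c['extrinsics']); q=E[:3,:3].T@(np.array(p)-E[:3,3]); return np.array([c['fx']*q[0]/q[2]+c['cx'],c['fy']*q[1]/q[2]+c['cy']])
E
python3 - <<'E'
from h import *
for n in("top","scene"):
    c=snap(n,n+"0"); print(n,c['fx'],c['cx'],c['cy'],np.round(c['extrinsics'],3).tolist())
s=r.read_state(); print(s)
E
```

```text
top 458.9838247457188 324.38513500913723 201.6208010900156 [[-0.072, -0.976, 0.205, 0.309], [-0.997, 0.072, -0.01, 0.009], [-0.005, -0.205, -0.979, 1.254], [0.0, 0.0, 0.0, 1.0]]
scene 504.40967542767834 313.0965845237489 190.30865327384936 [[-0.703, 0.445, -0.555, 1.267], [0.711, 0.455, -0.536, 0.715], [0.014, -0.771, -0.636, 0.935], [0.0, 0.0, 0.0, 1.0]]
{'time': 0.1, 'joint_positions': array([ 1.27240938,  0.33284498, -0.06472861,  1.4608447 ,  0.02157426,
        1.349915  , -0.08848431]), 'joint_vel': array([ 0.00034466, -0.0010986 , -0.00016018, -0.00154661, -0.00056769,
        0.00063354,  0.00088742]), 'joint_torque': array([ 1.11053079e-03, -6.24551082e+01,  2.44286761e-02, -3.90719247e+01,
       -6.15174347e-02,  3.67413810e-02,  9.04967305e-05]), 'ee_pos': array([ 0.170186  , -0.60126919,  0.40401677]), 'eef_rot': array([ 9.90503684e-01,  1.37484610e-01, -1.02738312e-04, -6.50914205e-04]), 'ft_force': array([0.36294175, 0.47658059, 0.18993456]), 'torque': array([ 0.01742458, -0.01331193,  0.04641879]), 'grip_force': 0.0, 'width': 0.08664789321706007}
```

View pics/top0.png

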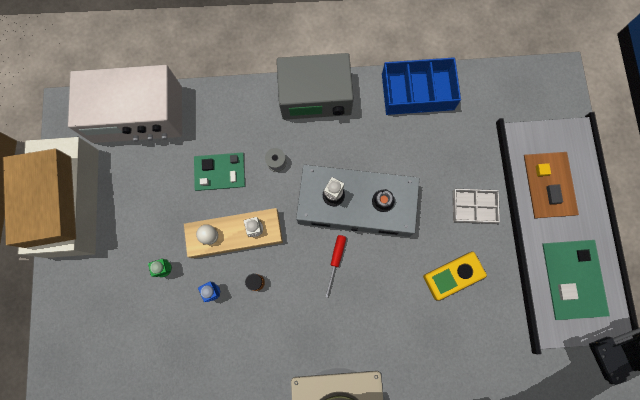

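View pics/scene0.png

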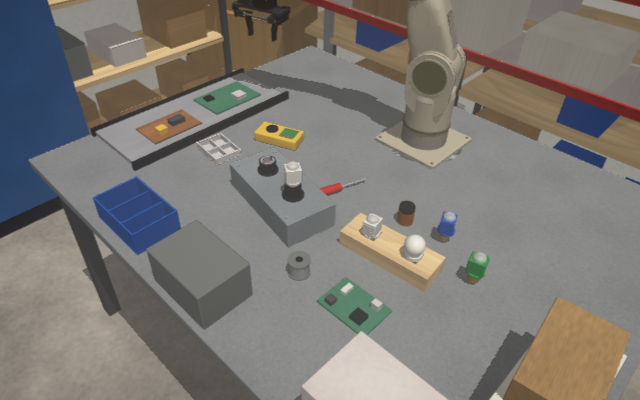

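Top view: spare lamp at (252,226) in the rack, beside the globe at (206,234). The limiter's free socket is at (384,200) and its locked lamp at (334,190). Scene view: lamp (372,224), free socket (267,160).

Run:
```python
from h import *
c=dict(np.load('pics/top0.npz')); s=dict(np.load('pics/scene0.npz'))
hsv=cv2.cvtColor(c['pixels'],cv2.COLOR_RGB2HSV)
for nm,(u,v),z in[('lamp',(252,226),.095),('globe',(206,234),.08),('sock',(384,200),.116),('locked',(334,189),.175)]:
    p=onz(c,u,v,z); print(nm,p.round(3),'scene px',proj(s,p).round(0))
m=cv2.inRange(hsv,(10,50,120),(28,255,255)); m[:200]=0;m[265:]=0;m[:,:175]=0;m[:,295:]=0
P=np.argwhere(m)[:,::-1]; W=np.array([onz(c,u,v,.045)[:2] for u,v in P]).astype(np.float32); print('rack',cv2.minAreaRect(W))
g=c['pixels'].astype(int); 
for (x0,x1,y0,y1) in[(290,430,160,240)]:
    sub=hsv[y0:y1,x0:x1]; print(hsv[180,310],hsv[215,360],hsv[150,360],hsv[235,340])
for d in[(300,168),(419,178),(415,232),(297,221)]: print(onz(c,*d,.08).round(3))
o=c['pixels'][170:250,185:425]; t=cv2.resize(o,None,fx=3.3,fy=3.3,interpolation=cv2.INTER_CUBIC); cv2.imwrite('pics/crop.png',t[:,:,::-1])
```

```text
lamp [0.501 0.186 0.095] scene px [374. 217.]
globe [0.491 0.308 0.08 ] scene px [416. 245.]
sock [ 0.54  -0.153  0.116] scene px [270. 159.]
locked [ 0.564 -0.027  0.175] scene px [296. 165.]
rack ((0.4976518452167511, 0.24800342321395874), (0.09199146926403046, 0.25145891308784485), 5.465926647186279)
[ 94  15 139] [100  11 139] [ 60   2 130] [  0 171 163]
[0.65  0.055 0.08 ]
[ 0.599 -0.256  0.08 ]
[ 0.457 -0.23   0.08 ]
[0.508 0.072 0.08 ]
```

View pics/crop.png

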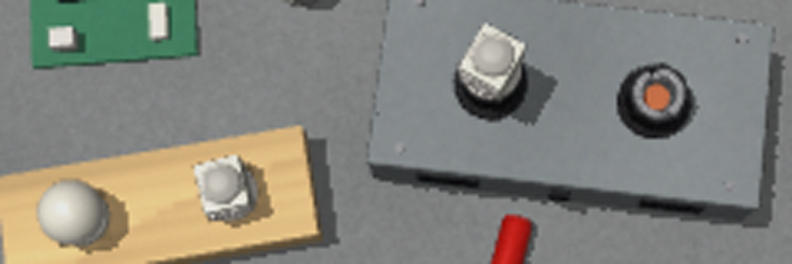

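```bash
R='python3 -m inch'
python3 -m inch '[[0.73,-0.57,-0.1,0,0,0],[0.73,-0.57,-0.1,0,0,0],[0.73,-0.57,-0.1,0,0,0],[0.73,-0.57,-0.1,0,0,0],[0.73,-0.57,-0.1,0,0,0]]' 1
python3 -m inch '[[0.73,-0.57,-0.05,0,0,0],[0.73,-0.57,-0.05,0,0,0],[0.73,-0.57,-0.05,0,0,0],[0.73,-0.57,-0.05,0,0,0],[0.73,-0.57,-0.05,0,0,0]]'
python3 -m inch '[[0.73,-0.57,0,0,0,0],[0.73,-0.57,0,0,0,0],[0.73,-0.57,0,0,0,0],[0.73,-0.57,0,0,0,0],[0,0,0,0,0,0]]'
python3 - <<'E'
from h import *
c=snap('wrist','w1'); s=r.read_state(); print(s['ee_pos'],s['eef_rot'],s['joint_positions'],s['ft_force'],s['torque'],np.round(c['extrinsics'],3).tolist(),c['fx'])
print(proj(c,[.543,-.154,.116]))
E
```

```text
time: 0.52
ee_pos: [0.2804, -0.4503, 0.4246]
eef_rot: [0.991, 0.137, -0.0, -0.0]
ft_force: [1.1, -0.2, -0.1]
width: 0.087
grip_force: 0.0
time: 0.93
ee_pos: [0.3897, -0.3007, 0.4347]
eef_rot: [0.991, 0.137, -0.0, 0.0]
ft_force: [0.5, -0.3, 0.0]
width: 0.0869
grip_force: 0.0
time: 1.35
ee_pos: [0.4798, -0.1759, 0.4347]
eef_rot: [0.99, 0.142, 0.001, -0.001]
ft_force: [-0.0, 0.8, 0.6]
width: 0.0867
grip_force: 0.0
[ 0.47831963 -0.17908598  0.43453383] [ 9.90028546e-01  1.40865305e-01  2.09270705e-04 -6.33213606e-04] [ 0.7296572   0.09544754 -0.48787769  1.69109688  0.04427953  1.3664107
 -1.05345616] [-0.78375711  0.1407765   0.05134687] [-0.08034358  0.04616297 -0.04015888] [[0.28, -0.931, -0.234, 0.543], [-0.96, -0.272, -0.066, -0.158], [-0.002, 0.243, -0.97, 0.414], [0.0, 0.0, 0.0, 1.0]] 283.7330381287177
[319.55660194 123.24467975]
```

View pics/w1.png

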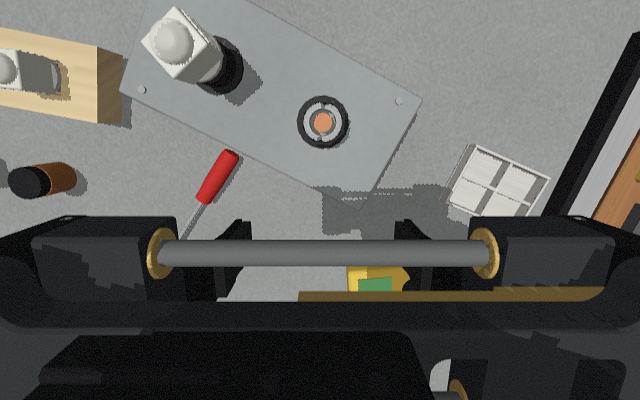

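The wrist view shows the free socket at (322,121), about where predicted (320,123). Its steel ring has dark gaps near (326,103) and (319,140).

```bash
cat > sock.py <<'E'
from h import *
def sock(c,z=.116,c0=(.543,-.154)):
    g=cv2.cvtColor(c['pixels'],cv2.COLOR_RGB2GRAY)
    hsv=cv2.cvtColor(c['pixels'],cv2.COLOR_RGB2HSV); u,v=proj(c,[*c0,z]).astype(int)
    m=np.zeros(g.shape,np.uint8); m[max(v-40,0):v+40,u-40:u+40]=255
    # outer rim: rectify at plane z, 0.25 mm/px
    n=320; k=.00025; X,Y=np.meshgrid((np.arange(n)-n/2)*k,(np.arange(n)-n/2)*k)
    P=np.stack([c0[0]+X,c0[1]+Y,np.full_like(X,z)],-1); E=np.array(c['extrinsics']); q=(P-E[:3,3])@E[:3,:3]
    mx=(c['fx']*q[...,0]/q[...,2]+c['cx']).astype(np.float32); my=(c['fy']*q[...,1]/q[...,2]+c['cy']).astype(np.float32)
    return cv2.remap(c['pixels'],mx,my,cv2.INTER_CUBIC)
E
python3 - <<'E'
from sock import *
c=dict(np.load('pics/w1.npz')); im=sock(c); g=cv2.cvtColor(im,cv2.COLOR_RGB2GRAY)
cv2.imwrite('pics/rect1.png',cv2.resize(im,None,fx=1.8,fy=1.8)[:,:,::-1])
# bright ring outer edge -> circle
hs=cv2.cvtColor(im,cv2.COLOR_RGB2HSV)
m=((g>90)&(hs[...,1]<60)).astype(np.uint8); Y,X=np.indices(g.shape); rr=np.hypot(X-160,Y-160)
ring=m*(rr<85); ct=np.argwhere(ring)[:,::-1].astype(np.float32); print(cv2.minEnclosingCircle(ct), ct.mean(0))
dark=((g<75)).astype(np.uint8); n,l,st,ce=cv2.connectedComponentsWithStats(dark); i=1+st[1:,4].argmax(); print(st[i],ce[i])
E
```

```text
((167.98548889160156, 151.35711669921875), 79.91390991210938) [165.1791  152.50183]
[   65    45   206   210 14452] [165.72592029 147.16938832]
```

View pics/rect1.png

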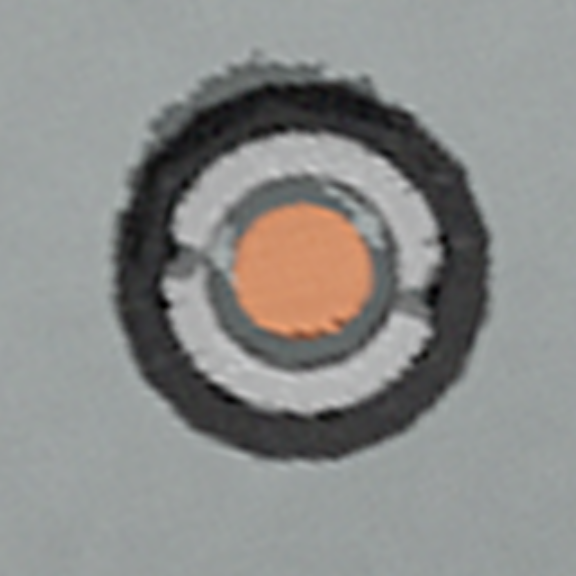

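Rectified at rim height, the ring's centre is at about (305,271) in the enlarged picture, with slots at (183,262) and (415,300). That puts the mouth at (0.545,-0.156) and the slot line at about 0.16 rad. Relative to the limiter's yaw this is 0.33, inside the given range.

```bash
python3 -m inch '[[0.14,-0.95,0,0,0,0],[0.14,-0.95,0,0,0,0],[0.14,-0.95,0,0,0,0],[0.14,-0.95,0,0,0,0],[0.14,-0.95,0,0,0,0]]' 1
python3 -m inch '[[0.14,-0.95,0,0,0,0],[0.14,-0.95,0,0,0,0],[0.14,-0.95,0,0,0,0],[0.14,-0.95,0,0,0,0],[0,0,0,0,0,0]]'
python3 -m inch '[[0,0,0,0,0,0],[0,0,0,0,0,0],[0,0,0,0,0,0],[0,0,0,0,0,0],[0,0,0,0,0,0]]'
python3 - <<'E'
from sock import *
c=snap('wrist','w2'); s=r.read_state(); print(s['joint_positions'])
a=sock(c,.091,(.502,.187)); b=sock(c,.051,(.502,.187))
cv2.imwrite('pics/rect2.png',cv2.resize(np.hstack([a,b]),None,fx=1.25,fy=1.25)[:,:,::-1])
E
```

```text
time: 1.82
ee_pos: [0.451, 0.0083, 0.4345]
eef_rot: [0.991, 0.137, -0.0, 0.0]
ft_force: [0.5, -0.9, -0.4]
width: 0.0873
grip_force: 0.0
time: 2.23
ee_pos: [0.4299, 0.1662, 0.4351]
eef_rot: [0.99, 0.141, 0.0, -0.001]
ft_force: [0.2, 0.0, -0.0]
width: 0.087
grip_force: 0.0
time: 2.65
ee_pos: [0.4323, 0.1588, 0.4347]
eef_rot: [0.991, 0.136, -0.0, 0.0]
ft_force: [-0.5, 0.2, -0.4]
width: 0.087
grip_force: 0.0
[ 0.41161347 -0.01226132 -0.84084519  1.78994958 -0.00915866  1.35991115
 -1.72390745]
```

View pics/rect2.png

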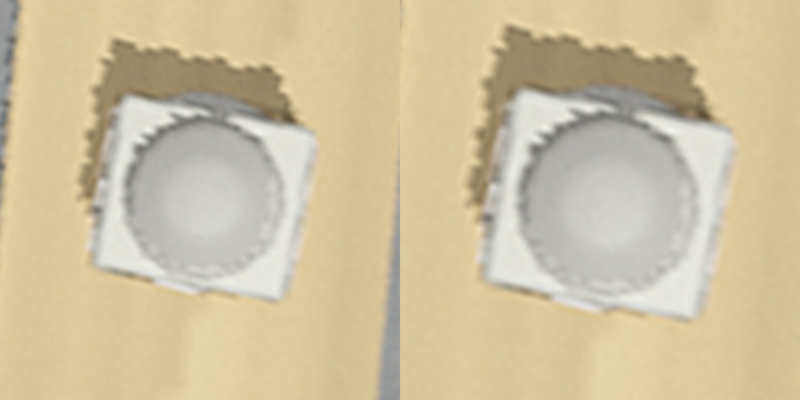

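The body's top corners in the left panel are (127,97), (315,133), (283,300) and (97,265). The long side (x, with fins) lies at 0.19 rad and the lamp's axis is at (0.503,0.187), which agrees with the rack-based estimate.

```bash
python3 -m inch '[[0,0,0,0,0,0.72],[0.62,-0.12,0.7,0,0,0],[0.62,-0.12,0.7,0,0,0],[0.63,-0.11,0.7,0,0,0],[0,0,0.9,0,0,0]]' 1
python3 -m inch '[[0,0,0,0,0,0],[0,0,0,0,0,0],[0,0,0,0,0,0],[0,0,0,0,0,0],[0,0,0,0,0,0]]'
python3 - <<'E'
from h import *
s=r.read_state(); q=s['eef_rot']; print(s['ee_pos'],s['joint_positions'],'yaw',2*np.arctan2(q[1],q[0]))
E
```

```text
time: 3.12
ee_pos: [0.5062, 0.1881, 0.3141]
eef_rot: [0.996, 0.094, 0.002, -0.001]
ft_force: [0.6, -0.8, -0.8]
width: 0.0868
grip_force: 0.0
time: 3.53
ee_pos: [0.5031, 0.1878, 0.3169]
eef_rot: [0.996, 0.094, 0.002, 0.0]
ft_force: [0.4, -0.0, -0.7]
width: 0.0868
grip_force: 0.0
[0.50309438 0.18775668 0.31693931] [ 0.28464117  0.31739483 -0.84427645  1.77135093  0.25878956  1.16472927
 -2.01938726] yaw 0.188998798110615
```

```bash
python3 -m inch '[[0,0,0.6,0,0,0],[0,0,0.6,0,0,0],[0,0,0.5,0,0,0],[0,0,0.27,0,0,0],[0,0,0,0,0,0]]' 1
python3 -m inch '[[0,0,0,0,0,0],[0,0,0,0,0,0],[0,0,0,0,0,0],[0,0,0,0,0,0],[0,0,0,0,0,0]]' -0.3 10
python3 -m inch '[[0,0,0,0,0,0],[0,0,0,0,0,0],[0,0,0,0,0,0],[0,0,0,0,0,0],[0,0,0,0,0,0]]' -1 25
python3 -m inch '[[0,0,0,0,0,0],[0,0,0,0,0,0],[0,0,0,0,0,0],[0,0,0,0,0,0],[0,0,0,0,0,0]]'
python3 - <<'E'
from h import *
s=r.read_state(); q=s['eef_rot']; print(s['ee_pos'],s['ft_force'],s['torque'],'yaw',2*np.arctan2(q[1],q[0]))
E
```

```text
time: 3.95
ee_pos: [0.5024, 0.1872, 0.2349]
eef_rot: [0.996, 0.094, -0.001, 0.0]
ft_force: [-1.5, -0.5, 0.7]
width: 0.0868
grip_force: 0.0
time: 4.37
ee_pos: [0.5031, 0.1878, 0.2366]
eef_rot: [0.996, 0.095, 0.001, 0.0]
ft_force: [-0.9, 0.2, -0.1]
width: 0.0615
grip_force: 0.0
time: 4.78
ee_pos: [0.5029, 0.1877, 0.2359]
eef_rot: [0.996, 0.095, 0.0, 0.0]
ft_force: [-0.5, 0.2, 1.1]
width: 0.0361
grip_force: 25.0
time: 5.2
ee_pos: [0.5028, 0.1877, 0.2359]
eef_rot: [0.996, 0.095, -0.0, 0.0]
ft_force: [-0.2, -0.5, 0.3]
width: 0.0355
grip_force: 25.0
[0.50282921 0.18771513 0.23593965] [-0.23195294 -0.45608798  0.26732981] [-0.12370803  0.02980884  0.01930054] yaw 0.18941710527048922
```

```bash
python3 -m inch '[[0,0,-0.5,0,0,0],[0,0,-1,0,0,0],[0,0,-1,0,0,0],[0,0,-1,0,0,0],[0,0,-1,0,0,0]]'
python3 -m inch '[[0,0,-0.6,0,0,0.25],[-0.04,0.6,0,0,0,0],[-0.04,0.9,0,0,0,0],[-0.04,0.9,0,0,0,0],[-0.04,0.9,0,0,0,0]]'
python3 -m inch '[[-0.04,0.9,0,0,0,0],[-0.04,0.9,0,0,0,0],[-0.04,0.9,0,0,0,0],[-0.03,0.9,0,0,0,0],[-0.02,0.9,0,0,0,0]]'
python3 -m inch '[[0,0.86,0,0,0,0],[0,0,0,0,0,0],[0,0,0,0,0,0],[0,0,0,0,0,0],[0,0,0,0,0,0]]'
python3 - <<'E'
from h import *
s=r.read_state(); q=s['eef_rot']; print(s['ee_pos'],s['joint_positions'],s['ft_force'],s['torque'],s['width'],'yaw',2*np.arctan2(q[1],q[0]))
c=snap('wrist','w3'); snap('scene','s3')
E
```

```text
time: 5.62
ee_pos: [0.5023, 0.1878, 0.4177]
eef_rot: [0.995, 0.095, -0.0, 0.0]
ft_force: [1.9, 0.7, -0.5]
width: 0.0359
grip_force: 25.0
time: 6.03
ee_pos: [0.5172, 0.0551, 0.44]
eef_rot: [0.997, 0.08, 0.0, 0.0]
ft_force: [1.2, -0.1, -0.8]
width: 0.036
grip_force: 25.0
time: 6.45
ee_pos: [0.5391, -0.1241, 0.4398]
eef_rot: [0.997, 0.08, -0.0, 0.0]
ft_force: [0.5, -0.6, -1.7]
width: 0.0358
grip_force: 25.0
time: 6.87
ee_pos: [0.5448, -0.1549, 0.4399]
eef_rot: [0.997, 0.081, -0.0, -0.0]
ft_force: [0.1, 0.1, -1.5]
width: 0.0359
grip_force: 25.0
[ 0.54483444 -0.15493605  0.43993012] [ 0.7395385   0.24559982 -0.64275986  1.53919882  0.14791888  1.40624414
 -1.32248221] [ 0.14325071  0.13795502 -1.45575936] [-0.02507104  0.01369148 -0.02010395] 0.03592687873915719 yaw 0.16139715938410087
```

View pics/w3.png

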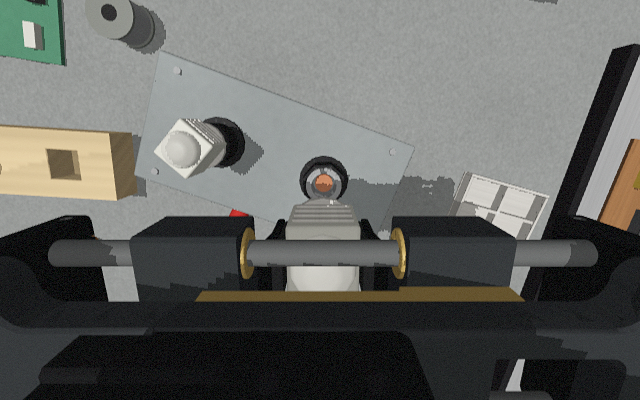

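The lamp is held squarely, with the socket below it at (323,182). Next I lower it to just above the rim, then go in by small steps while watching the force.

```bash
python3 -m inch '[[0,0.03,0.5,0,0,0],[0,0,0.7,0,0,0],[0,0,0.7,0,0,0],[0,0,0.5,0,0,0],[0,0,0,0,0,0]]'
python3 -m inch '[[0,0,0,0,0,0],[0,0,0,0,0,0],[0,0,0,0,0,0],[0,0,0,0,0,0],[0,0,0,0,0,0]]'
python3 -m inch '[[0,0,0.03,0,0,0],[0,0,0.03,0,0,0],[0,0,0.03,0,0,0],[0,0,0.03,0,0,0],[0,0,0,0,0,0]]'
python3 -m inch '[[0,0,0.03,0,0,0],[0,0,0.03,0,0,0],[0,0,0.03,0,0,0],[0,0,0,0,0,0],[0,0,0,0,0,0]]'
python3 - <<'E'
from h import *
s=r.read_state(); print(s['ee_pos'],s['ft_force'],s['torque'],s['width']); c=snap('scene','s4')
u,v=proj(c,[.545,-.156,.13]).astype(int); o=c['pixels'][v-50:v+40,u-60:u+60]; cv2.imwrite('pics/s4c.png',cv2.resize(o,None,fx=5,fy=5,interpolation=cv2.INTER_CUBIC)[:,:,::-1])
E
```

```text
time: 7.38
ee_pos: [0.5437, -0.1568, 0.34]
eef_rot: [0.997, 0.08, -0.003, -0.001]
ft_force: [-0.1, -0.2, -1.5]
width: 0.0358
grip_force: 25.0
time: 7.8
ee_pos: [0.5452, -0.1576, 0.345]
eef_rot: [0.997, 0.08, 0.001, 0.0]
ft_force: [0.0, -0.4, -0.5]
width: 0.0356
grip_force: 25.0
time: 8.22
ee_pos: [0.5449, -0.1576, 0.3388]
eef_rot: [0.997, 0.08, -0.0, -0.0]
ft_force: [-0.2, 0.2, -0.9]
width: 0.0359
grip_force: 25.0
time: 8.63
ee_pos: [0.545, -0.1576, 0.3355]
eef_rot: [0.997, 0.08, -0.0, 0.0]
ft_force: [0.1, -0.2, -0.8]
width: 0.0361
grip_force: 25.0
[ 0.54496985 -0.1575661   0.33547664] [ 0.0503184  -0.15334767 -0.81443799] [ 0.02073901 -0.0041916   0.01154427] 0.036112928975341935
```

View pics/s4c.png

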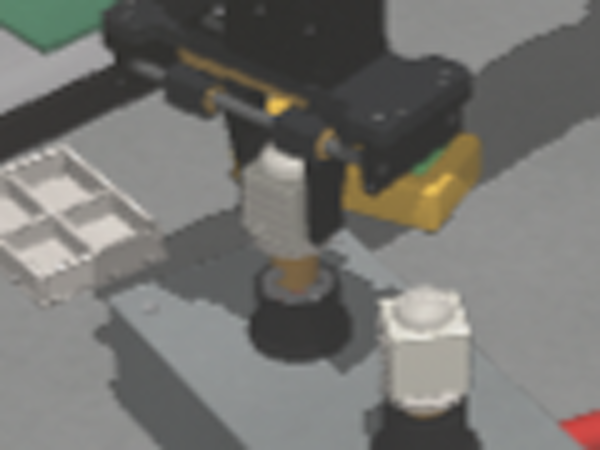

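In the scene crop the cap (centre about 299,275) is over the ring (centre about 297,283). I'll correct y by 1.4 mm and continue down.

```bash
python3 -m inch '[[0,-0.035,0,0,0,0],[0,0,0.02,0,0,0],[0,0,0.02,0,0,0],[0,0,0.02,0,0,0],[0,0,0,0,0,0]]'
python3 -m inch '[[0,0,0.02,0,0,0],[0,0,0.02,0,0,0],[0,0,0.02,0,0,0],[0,0,0,0,0,0],[0,0,0,0,0,0]]'
python3 -m inch '[[0,0,0.02,0,0,0],[0,0,0.02,0,0,0],[0,0,0.02,0,0,0],[0,0,0,0,0,0],[0,0,0,0,0,0]]'
```

```text
time: 9.1
ee_pos: [0.5447, -0.1562, 0.3329]
eef_rot: [0.997, 0.08, -0.0, -0.0]
ft_force: [0.1, -0.5, -1.4]
width: 0.0362
grip_force: 25.0
time: 9.52
ee_pos: [0.5447, -0.1562, 0.3307]
eef_rot: [0.997, 0.08, -0.0, -0.0]
ft_force: [0.2, 0.4, -2.0]
width: 0.036
grip_force: 25.0
time: 9.93
ee_pos: [0.5447, -0.1562, 0.3283]
eef_rot: [0.997, 0.08, -0.0, 0.0]
ft_force: [0.7, -0.1, -1.1]
width: 0.036
grip_force: 25.0
```

```bash
python3 -m inch '[[0,0,0.02,0,0,0],[0,0,0.02,0,0,0],[0,0,0.02,0,0,0],[0,0,0,0,0,0],[0,0,0,0,0,0]]'
python3 -m inch '[[0,0,0.02,0,0,0],[0,0,0.02,0,0,0],[0,0,0.01,0,0,0],[0,0,0,0,0,0],[0,0,0,0,0,0]]'
```

```text
time: 10.35
ee_pos: [0.5447, -0.1562, 0.3259]
eef_rot: [0.997, 0.08, -0.0, -0.0]
ft_force: [-0.1, 1.5, -2.2]
width: 0.0353
grip_force: 25.0
time: 10.77
ee_pos: [0.5447, -0.1562, 0.3239]
eef_rot: [0.997, 0.08, -0.0, -0.0]
ft_force: [-0.2, 0.3, -1.4]
width: 0.0354
grip_force: 25.0
```

```bash
python3 -m inch '[[0,0,0.02,0,0,0],[0,0,0.02,0,0,0],[0,0,0.01,0,0,0],[0,0,0,0,0,0],[0,0,0,0,0,0]]'
python3 -m inch '[[0,0,0.02,0,0,0],[0,0,0.02,0,0,0],[0,0,0.01,0,0,0],[0,0,0,0,0,0],[0,0,0,0,0,0]]'
```

```text
time: 11.18
ee_pos: [0.5448, -0.1562, 0.322]
eef_rot: [0.997, 0.08, 0.0, 0.0]
ft_force: [-0.7, 1.4, 0.2]
width: 0.0356
grip_force: 25.0
time: 11.6
ee_pos: [0.5448, -0.1561, 0.3201]
eef_rot: [0.997, 0.08, 0.0, 0.0]
ft_force: [-1.4, 0.9, 4.6]
width: 0.0356
grip_force: 25.0
```

```bash
python3 -m inch '[[0,0,0.02,0,0,0],[0,0,0.02,0,0,0],[0,0,0.02,0,0,0],[0,0,0,0,0,0],[0,0,0,0,0,0]]'
python3 -m inch '[[0,0,0.02,0,0,0],[0,0,0.02,0,0,0],[0,0,0.02,0,0,0],[0,0,0,0,0,0],[0,0,0,0,0,0]]'
python3 -m inch '[[0,0,0.02,0,0,0],[0,0,0.02,0,0,0],[0,0,0,0,0,0],[0,0,0,0,0,0],[0,0,0,0,0,0]]'
python3 - <<'E'
from h import *
s=r.read_state(); print(s['ee_pos'],s['ft_force'],s['torque'],s['width'],s['joint_positions'][6])
E
```

```text
time: 12.02
ee_pos: [0.5448, -0.1562, 0.3176]
eef_rot: [0.997, 0.08, 0.0, 0.0]
ft_force: [-1.1, 2.3, 4.4]
width: 0.0357
grip_force: 25.0
time: 12.43
ee_pos: [0.5448, -0.1562, 0.3153]
eef_rot: [0.997, 0.08, 0.0, 0.0]
ft_force: [-1.5, 1.5, 5.9]
width: 0.0358
grip_force: 25.0
time: 12.85
ee_pos: [0.5448, -0.1561, 0.3138]
eef_rot: [0.997, 0.08, 0.0, 0.0]
ft_force: [-2.1, 1.2, 6.6]
width: 0.0356
grip_force: 25.0
[ 0.54482689 -0.15612737  0.31379317] [-2.1490482   1.19402841  6.59329595] [0.52228797 0.52209633 0.02926173] 0.03557539081874075 -1.3718887324514906
```

Lugs are in the slots and the spring force follows the given curve. Now I turn clockwise (tool +z).

```bash
python3 -m inch '[[0,0,0,0,0,0.4],[0,0,0,0,0,0.4],[0,0,0,0,0,0.4],[0,0,0,0,0,0.4],[0,0,0,0,0,0]]'
python3 - <<'E'
from h import *
s=r.read_state(); q=s['eef_rot']; print(s['ee_pos'],s['torque'],2*np.arctan2(q[1],q[0]),s['joint_positions'][6])
E
python3 -m inch '[[0,0,0,0,0,0.4],[0,0,0,0,0,0.4],[0,0,0,0,0,0.4],[0,0,0,0,0,0.4],[0,0,0,0,0,0]]'
python3 - <<'E'
from h import *
s=r.read_state(); q=s['eef_rot']; print(s['ee_pos'],s['torque'],2*np.arctan2(q[1],q[0]),s['joint_positions'][6])
E
```

```text
time: 13.27
ee_pos: [0.5451, -0.1564, 0.3141]
eef_rot: [1.0, -0.018, 0.001, 0.0]
ft_force: [0.5, -0.0, 6.3]
width: 0.0356
grip_force: 25.0
[ 0.54509518 -0.15635361  0.3140863 ] [ 0.2146834  0.0485267 -0.0039766] -0.03577903861103759 -1.5581497534755253
time: 13.68
ee_pos: [0.5452, -0.1563, 0.3141]
eef_rot: [0.994, -0.114, 0.001, 0.0]
ft_force: [-0.5, 0.6, 6.3]
width: 0.0357
grip_force: 25.0
[ 0.54515715 -0.15630483  0.31412711] [0.27396414 0.03227929 0.01245511] -0.22775001949305976 -1.741777514772778
```

```bash
cat > st.py <<'E'
from h import *
s=r.read_state(); q=s['eef_rot']; print('ST',s['ee_pos'].round(4),s['torque'].round(3),round(2*np.arctan2(q[1],q[0]),4))
E
python3 -m inch '[[0,0,0,0,0,0.4],[0,0,0,0,0,0.4],[0,0,0,0,0,0.4],[0,0,0,0,0,0.4],[0,0,0,0,0,0]]'; python3 st.py
python3 -m inch '[[0,0,0,0,0,0.15],[0,0,0,0,0,0.15],[0,0,0,0,0,0],[0,0,0,0,0,0],[0,0,0,0,0,0]]'; python3 st.py
```

```text
time: 14.1
ee_pos: [0.5452, -0.1563, 0.3142]
eef_rot: [0.978, -0.208, 0.001, 0.0]
ft_force: [0.6, 1.2, 5.4]
width: 0.0361
grip_force: 25.0
ST [ 0.5452 -0.1563  0.3142] [ 0.356 -0.042 -0.033] -0.4198
time: 14.52
ee_pos: [0.5452, -0.1563, 0.3142]
eef_rot: [0.975, -0.224, 0.001, 0.0]
ft_force: [0.2, 0.4, 6.3]
width: 0.0356
grip_force: 25.0
ST [ 0.5452 -0.1563  0.3142] [ 0.296 -0.081  0.055] -0.4525
```

```bash
python3 -m inch '[[0,0,0,0,0,0.12],[0,0,0,0,0,0.13],[0,0,0,0,0,0],[0,0,0,0,0,0],[0,0,0,0,0,0]]'; python3 st.py
python3 -m inch '[[0,0,0,0,0,0.1],[0,0,0,0,0,0.1],[0,0,0,0,0,0],[0,0,0,0,0,0],[0,0,0,0,0,0]]'; python3 st.py
```

```text
time: 14.93
ee_pos: [0.5453, -0.1561, 0.3142]
eef_rot: [0.971, -0.239, 0.001, -0.0]
ft_force: [0.3, 1.6, 5.3]
width: 0.0357
grip_force: 25.0
ST [ 0.5453 -0.1561  0.3142] [ 0.433 -0.213  0.054] -0.4823
time: 15.35
ee_pos: [0.5454, -0.156, 0.3142]
eef_rot: [0.968, -0.25, 0.001, -0.0]
ft_force: [1.5, 1.9, 4.8]
width: 0.0358
grip_force: 25.0
ST [ 0.5454 -0.156   0.3142] [ 0.536 -0.282  0.168] -0.506
```

```bash
python3 -m inch '[[0,0,0,0,0,0.1],[0,0,0,0,0,0.1],[0,0,0,0,0,0],[0,0,0,0,0,0],[0,0,0,0,0,0]]'; python3 st.py
```

```text
time: 15.77
ee_pos: [0.5454, -0.1559, 0.3142]
eef_rot: [0.965, -0.262, 0.001, -0.0]
ft_force: [0.6, 1.5, 6.1]
width: 0.0356
grip_force: 25.0
ST [ 0.5454 -0.1559  0.3142] [ 0.49  -0.335  0.369] -0.5296
```

The torque rises to 0.37 Nm, so the lamp is at the stop. I'll relax the twist slightly and ease up.

```bash
python3 -m inch '[[0,0,0,0,0,-0.15],[0,0,-0.02,0,0,0],[0,0,-0.02,0,0,0],[0,0,-0.02,0,0,0],[0,0,0,0,0,0]]'; python3 st.py
python3 -m inch '[[0,0,-0.02,0,0,0],[0,0,-0.02,0,0,0],[0,0,0,0,0,0],[0,0,0,0,0,0],[0,0,0,0,0,0]]'; python3 st.py
```

```text
time: 16.18
ee_pos: [0.5453, -0.156, 0.316]
eef_rot: [0.967, -0.254, 0.001, -0.0]
ft_force: [4.3, 1.7, -0.1]
width: 0.0359
grip_force: 25.0
ST [ 0.5453 -0.156   0.316 ] [ 0.56  -1.119  0.186] -0.5126
time: 16.6
ee_pos: [0.5453, -0.156, 0.3174]
eef_rot: [0.967, -0.253, 0.001, -0.0]
ft_force: [4.8, 1.7, -1.6]
width: 0.0358
grip_force: 25.0
ST [ 0.5453 -0.156   0.3174] [ 0.547 -1.257  0.248] -0.5126
```

```bash
python3 -m inch '[[0,0,0,0,0,-0.15],[0,0,0,0,0,-0.1],[0,0,0,0,0,0],[0,0,0,0,0,0],[0,0,0,0,0,0]]'; python3 st.py
python3 -m inch '[[0,0,-0.01,0,0,-0.1],[0,0,-0.01,0,0,0],[0,0,0,0,0,0],[0,0,0,0,0,0],[0,0,0,0,0,0]]'; python3 st.py
```

```text
time: 17.02
ee_pos: [0.5451, -0.156, 0.3179]
eef_rot: [0.971, -0.239, 0.001, -0.0]
ft_force: [4.0, 2.9, 1.5]
width: 0.0354
grip_force: 25.0
ST [ 0.5451 -0.156   0.3179] [ 0.697 -1.182  0.085] -0.4828
time: 17.43
ee_pos: [0.545, -0.156, 0.3181]
eef_rot: [0.972, -0.233, 0.0, -0.0]
ft_force: [6.7, 2.2, -2.2]
width: 0.0356
grip_force: 25.0
ST [ 0.545  -0.156   0.3181] [ 0.679 -1.602  0.01 ] -0.4708
```

```bash
python3 -m inch '[[0,0,0,0,0,-0.15],[0,0,0,0,0,-0.2],[0,0,0,0,0,0],[0,0,0,0,0,0],[0,0,0,0,0,0]]'; python3 st.py
python3 -m inch '[[0,0,0,0,0,-0.15],[0,0,0,0,0,-0.15],[0,0,0,0,0,0],[0,0,0,0,0,0],[0,0,0,0,0,0]]'; python3 st.py
```

```text
time: 17.85
ee_pos: [0.5448, -0.1561, 0.3181]
eef_rot: [0.977, -0.213, 0.0, -0.0]
ft_force: [4.3, 3.1, -2.6]
width: 0.0357
grip_force: 25.0
ST [ 0.5448 -0.1561  0.3181] [ 0.627 -1.16  -0.004] -0.4291
time: 18.27
ee_pos: [0.5448, -0.156, 0.3181]
eef_rot: [0.981, -0.195, -0.0, -0.0]
ft_force: [4.3, 2.8, -1.3]
width: 0.036
grip_force: 25.0
ST [ 0.5448 -0.156   0.3181] [ 0.767 -1.131 -0.11 ] -0.3932
```

Turning back now meets resistance at the locked height (TCP 0.318 m, foot about 19 mm deep), so the lugs are in the notches. I'll go back to neutral and release.

```bash
python3 -m inch '[[0,0,0.02,0,0,0.2],[0,0,0,0,0,0.2],[0,0,0,0,0,0],[0,0,0,0,0,0],[0,0,0,0,0,0]]' - 5; python3 st.py
python3 -m inch '[[0,0,0,0,0,0],[0,0,0,0,0,0],[0,0,0,0,0,0],[0,0,0,0,0,0],[0,0,0,0,0,0]]' 0.2
python3 -m inch '[[0,0,0,0,0,0],[0,0,0,0,0,0],[0,0,0,0,0,0],[0,0,0,0,0,0],[0,0,0,0,0,0]]' 0.6
python3 -m inch '[[0,0,-0.3,0,0,0],[0,0,-0.6,0,0,0],[0,0,-0.7,0,0,0],[0,0,-0.7,0,0,0],[0,0,-0.7,0,0,0]]'
python3 -m inch '[[-0.7,0,0,0,0,0],[-0.7,0,0,0,0,0],[-0.7,0,0,0,0,0],[0,0,0,0,0,0],[0,0,0,0,0,0]]'
python3 - <<'E'
from sock import *
c=snap('wrist','w5'); s=snap('scene','s5'); t=snap('top','t5')
u,v=proj(s,[.55,-.09,.13]).astype(int); o=s['pixels'][v-50:v+50,u-60:u+60]
a=cv2.resize(o,(480,400),interpolation=cv2.INTER_CUBIC)
b=cv2.resize(sock(c,.173,(.545,-.156)),(320,320)); b=np.vstack([b,np.zeros((80,320,3),np.uint8)])
cv2.imwrite('pics/f5.png',np.hstack([a,b])[:,:,::-1])
E
```

```text
time: 18.68
ee_pos: [0.5448, -0.1561, 0.3178]
eef_rot: [0.976, -0.218, 0.0, 0.0]
ft_force: [1.4, 3.9, 5.7]
width: 0.036
grip_force: 5.0
ST [ 0.5448 -0.1561  0.3178] [ 0.932 -0.369 -0.056] -0.4405
time: 19.1
ee_pos: [0.5445, -0.1565, 0.3172]
eef_rot: [0.976, -0.219, -0.0, 0.0]
ft_force: [-0.1, -0.6, 0.8]
width: 0.0512
grip_force: 0.0
time: 19.52
ee_pos: [0.5448, -0.1562, 0.3176]
eef_rot: [0.976, -0.219, 0.0, 0.0]
ft_force: [-1.1, 1.2, -0.1]
width: 0.0685
grip_force: 0.0
time: 19.93
ee_pos: [0.5445, -0.156, 0.4399]
eef_rot: [0.976, -0.218, 0.0, 0.0]
ft_force: [1.7, -0.4, 0.4]
width: 0.0696
grip_force: 0.0
time: 20.35
ee_pos: [0.468, -0.1197, 0.439]
eef_rot: [0.976, -0.218, 0.001, 0.001]
ft_force: [0.6, 0.3, 1.0]
width: 0.0697
grip_force: 0.0
```

View pics/f5.png

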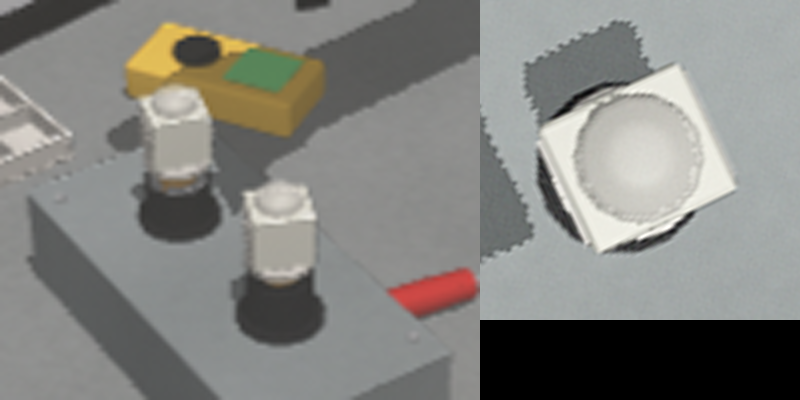

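Both lamps have the same seated height after scaling for distance (155 px × 1.067 against 165 px). The lamp's edge from (543,135) to (680,65) gives −0.47 rad, 0.63 rad clockwise of the slots. It is locked and standing free.

```bash
python3 -c "
from bench import job; print(job.close_job())"
```

```text
the job is handed in; nothing more can be done
None
```

The spare lamp is locked in the limiter's free socket, about 19 mm deep and turned 0.63 rad clockwise from the slots. It stayed put when released, and the job was handed in at about 20 s; I did not separately re-check the bystanders.

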